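# Put the coat paints away in order

## Robot

A 7-joint arm with a two-finger parallel gripper is mounted at the origin on the work surface. World frame = base frame: x ahead of the robot, y to its left, z up, the work surface at z = 0. Lengths are in m, angles in rad, forces in N, time in s.
With the tool pointing down it reaches from about 0.35 to 0.9 m from the base axis. Payload 8.1 kg.
Tool frame: the origin (TCP) lies on the centre line of the jaws, within the pads' length; the fingertips stand 14 mm ahead of it and the grasp point (between the pads) lies 5 mm behind it; z points along the fingers, y is the direction in which the jaws open and shut (so a half turn about z gives the same grasp; the last joint's range is limited). The gripper opens to 92 mm and grips with 3 to 60 N. Pads are 19 mm wide; open, the fingers measure 130 mm over their backs; the gripper's body (75 mm by 190 mm) begins 47 mm behind the grasp point.
Start: joints at [-0.103, 0.434, 0.025, 1.573, -0.012, 1.134, -0.075], TCP at [0.625, -0, 0.241] pointing down, gripper open.
Joint ranges: [-2.62, 2.62], [-0.44, 2.09], [-1.27, 1.32], [0.08, 2.57], [-1.32, 4.46], [0.12, 2], [-2.74, 2.74]. Speed limits (rad/s): [2.22, 2.22, 3.01, 3.01, 3.14, 3.14, 3.14].

## Interface

Orientations are given as a rotation vector (axis times angle).
In Python, from cell import arm, optics gives the robot as it stands.
- The arm moves only by the shell command python3 -m creep 'ROWS' [FORCE]. ROWS is JSON, a list of rows, each an object with "translation": the shift along the tool's x, y, z in m, a list of three; "rot": the turn, a rotation vector about the tool's x, y, z in degrees, a list of three; "jaw": the finger opening in m, from 0 to 0.0918. In form: [{"translation": [x, y, z], "rot": [wx, wy, wz], "jaw": jaw}, ...]. A call has 1 to 12 rows; each row shifts and turns the commanded pose from where the row before left it, along the tool's axes as they then stand; what a row does not reach is not made up. A row lasts 1/12 s, in which the tool goes at most 41.7 mm and 7.16 degrees, less where a joint would pass 70% of its speed; a pose out of reach is approached as far as the arm can. A call is refused whole if a number of a shift passes 0.0417 or a number of a turn 7.16, either way. A call with a gripper value outside its range is refused whole. The fingers move at their own pace and stop on an object; FORCE is the grip in N (left out, the last holds). Time passes only in rows, so rows that do not move let the fingers close. It gives the time, the measured TCP pose, the force and the opening at its end, in the units of the state.
- arm.observe(): the state, without advancing time (a new reading comes with each control period).
- optics.get_image(name): name is "scene" or "side" or "wrist"; returns the picture (384x512x3 uint8, red, green, blue); there is no depth.
- optics.camera_info(name): a dict with "fx", "fy", "cx", "cy" (pixels), "k1" (the pictures are not rectified: a ray, as slopes to the right and down, at radius r is drawn at 1 + k1 r^2 times it, then the intrinsics apply), "R" (3x3) and "t" (3): a world point X has camera coordinates R X + t. Camera axes: x right, y down, z forward; pixel columns grow to the right and rows downward; lengths in m; the calibration is good to about 2 mm. A picture is of the moment at which its call begins: read the wrist's pose just before it. camera_info takes no time and is no camera call; for the wrist camera it gives the pose at the moment of the call.
- arm.sign_off(): hands the job in, once; it reports no verdict.
Trained networks look in the newest picture that a camera, given by its name, has taken for a name from the list of things; names that differ only in an ending like _2 or _b are one class to them, and where a whole thing is asked for, a point or a joint stands for the part that bears it (a point fixed in the world has none). Each returns a list of dicts, best first, with "score" (0 to 1); they miss things now and then, are a little off and sometimes report something else, mostly with a low value. They report only what shows in the picture. A call takes as long as a camera call.
- optics.boxes_of(camera, thing): "location" ([column, row] in pixels, amid what is visible of it).
- optics.pinpoint(camera, thing): "location" ([column, row] in pixels: a listed point, or the origin of a listed thing).
The state is a dict: "clock": time; "joints": joint angles; "dq": joint speeds; "joint_efforts": joint torques, N m; "position": TCP position; "ee_rot": TCP orientation; "force": force on the tool from outside, world axes, zero at the start; "ft_torque": the same for the moment, N m; "width": opening from 0.0 (shut) to 1.0 (fully open).
Only numpy, scipy, OpenCV 4.12 (cv2) and the standard library are available. Lean on these libraries where they do the work, as an engineer would, in place of code of your own. Each camera call takes 0.05 s, during which the arm holds its last target.

## Task

Put the four paint bottles from the wooden stand into the four compartments of the grey caddy, one in each, keeping their coat order counted from the pink block: the bottle nearest the stand's pink block goes into the compartment nearest the caddy's pink block, and so on to the last. Never tip a bottle over, and leave all four standing upright on the compartment floors, released.

Things in the scene. Friction and masses are not known exactly. Their poses are not given: they have to be found in the camera images.
- bottle_copper_mid (a point): Small closed reddish-brown copper paint bottle, loose, standing upright in a cup on the stand: round body 32 mm across and straight up to 56 mm, narrowing to a black cap 21 mm across with a dab of the same colour on top; 84 mm high in all, 50 to 105 g. The point is its centre, 42 mm above its underside; z is up along its axis.
- bottle_mint_mid (a point): Small closed mint green paint bottle, loose, standing upright in a cup on the stand: round body 32 mm across and straight up to 56 mm, narrowing to a black cap 21 mm across with a dab of the same colour on top; 84 mm high in all, 50 to 105 g. The point is its centre, 42 mm above its underside; z is up along its axis.
- bottle_violet_mid (a point): Small closed violet paint bottle, loose, standing upright in a cup on the stand: round body 32 mm across and straight up to 56 mm, narrowing to a black cap 21 mm across with a dab of the same colour on top; 84 mm high in all, 50 to 105 g. The point is its centre, 42 mm above its underside; z is up along its axis.
- bottle_gold_mid (a point): Small closed golden yellow paint bottle, loose, standing upright in a cup on the stand: round body 32 mm across and straight up to 56 mm, narrowing to a black cap 21 mm across with a dab of the same colour on top; 84 mm high in all, 50 to 105 g. The point is its centre, 42 mm above its underside; z is up along its axis.
- cup_copper: Reddish-brown copper square open cup, fixed on the stand, in which the copper bottle stands at the start: 56 mm square outside, 50 mm inside, 16 mm high, floor 3 mm thick. Origin: centre of its underside, 6 mm above the table.
- cup_mint: Mint green square open cup, fixed on the stand, in which the mint bottle stands at the start: 56 mm square outside, 50 mm inside, 16 mm high, floor 3 mm thick. Origin: centre of its underside, 6 mm above the table.
- cup_violet: Violet square open cup, fixed on the stand, in which the violet bottle stands at the start: 56 mm square outside, 50 mm inside, 16 mm high, floor 3 mm thick. Origin: centre of its underside, 6 mm above the table.
- stand_pink: Hot-pink end block of the stand, fixed, 62 by 25 mm and 16 mm high. The stand is a low light-wood board, 300 by 74 by 6 mm, with four square cups in a row 58 mm apart (the gold bottle's cup is like the three listed), a pink block at one end and a white block at the other; pink may be at either end. Pink marks the first-coat end. Origin: centre of the block's underside, 6 mm above the table; its y axis runs along the row; the cup centres are 48, 106, 164 and 222 mm from it.
- caddy: Dark-grey paint caddy, fixed: a base board 300 by 74 by 6 mm with four open square compartments in one row along its y axis, empty at the start, their centres at y = -87, -29, 29 and 87 mm (x = 0); each is 54 mm square inside, walls 4 mm thick with their tops 26 mm above the table, floor 10 mm above the table. Origin: centre of its underside, on the table; z up. The caddy and the stand lie side by side, either one on the left.
- caddy_pink: Hot-pink end block of the caddy, fixed, 62 by 25 mm and 16 mm high; a white block of the same size is at the other end. It is at y = +135 or -135 mm of the caddy, and marks its first-coat end. Origin: centre of the block's underside, 6 mm above the table; the compartment centres are 48, 106, 164 and 222 mm from it.

How it is judged:
At the end, for the whole second after the job is handed in: Each bottle is in the caddy compartment with the same place from the pink block as it had on the stand: within 16 mm of its distance from the block and 15 mm of the row line, height within 5 mm of standing on the floor, upright within 0.12 rad, at rest (under 0.02 m/s), released (((horizontal distance between cup_copper and stand_pink between 0.028 and 0.068 m and horizontal distance between bottle_copper_mid and caddy_pink between 0.032 and 0.064 m) or (horizontal distance between cup_copper and stand_pink between 0.086 and 0.126 m and horizontal distance between bottle_copper_mid and caddy_pink between 0.09 and 0.122 m) or (horizontal distance between cup_copper and stand_pink between 0.144 and 0.184 m and horizontal distance between bottle_copper_mid and caddy_pink between 0.148 and 0.18 m) or (horizontal distance between cup_copper and stand_pink between 0.202 and 0.242 m and horizontal distance between bottle_copper_mid and caddy_pink between 0.206 and 0.238 m)) and x of bottle_copper_mid in the frame of caddy between -0.015 and 0.015 m and y of bottle_copper_mid in the frame of caddy between -0.102 and 0.102 m and z of bottle_copper_mid in the frame of caddy between 0.047 and 0.057 m and angle between each of bottle_copper_mid, bottle_mint_mid, bottle_violet_mid, bottle_gold_mid's own z axis and vertical below 0.12 rad and linear speed of each of bottle_copper, bottle_mint, bottle_violet, bottle_gold below 0.02 m/s and ((horizontal distance between cup_mint and stand_pink between 0.028 and 0.068 m and horizontal distance between bottle_mint_mid and caddy_pink between 0.032 and 0.064 m) or (horizontal distance between cup_mint and stand_pink between 0.086 and 0.126 m and horizontal distance between bottle_mint_mid and caddy_pink between 0.09 and 0.122 m) or (horizontal distance between cup_mint and stand_pink between 0.144 and 0.184 m and horizontal distance between bottle_mint_mid and caddy_pink between 0.148 and 0.18 m) or (horizontal distance between cup_mint and stand_pink between 0.202 and 0.242 m and horizontal distance between bottle_mint_mid and caddy_pink between 0.206 and 0.238 m)) and x of bottle_mint_mid in the frame of caddy between -0.015 and 0.015 m and y of bottle_mint_mid in the frame of caddy between -0.102 and 0.102 m and z of bottle_mint_mid in the frame of caddy between 0.047 and 0.057 m and ((horizontal distance between cup_violet and stand_pink between 0.028 and 0.068 m and horizontal distance between bottle_violet_mid and caddy_pink between 0.032 and 0.064 m) or (horizontal distance between cup_violet and stand_pink between 0.086 and 0.126 m and horizontal distance between bottle_violet_mid and caddy_pink between 0.09 and 0.122 m) or (horizontal distance between cup_violet and stand_pink between 0.144 and 0.184 m and horizontal distance between bottle_violet_mid and caddy_pink between 0.148 and 0.18 m) or (horizontal distance between cup_violet and stand_pink between 0.202 and 0.242 m and horizontal distance between bottle_violet_mid and caddy_pink between 0.206 and 0.238 m)) and x of bottle_violet_mid in the frame of caddy between -0.015 and 0.015 m and y of bottle_violet_mid in the frame of caddy between -0.102 and 0.102 m and z of bottle_violet_mid in the frame of caddy between 0.047 and 0.057 m and (horizontal distance between bottle_gold_mid and caddy_pink between 0.032 and 0.064 m or horizontal distance between bottle_gold_mid and caddy_pink between 0.09 and 0.122 m or horizontal distance between bottle_gold_mid and caddy_pink between 0.148 and 0.18 m or horizontal distance between bottle_gold_mid and caddy_pink between 0.206 and 0.238 m) and x of bottle_gold_mid in the frame of caddy between -0.015 and 0.015 m and y of bottle_gold_mid in the frame of caddy between -0.102 and 0.102 m and z of bottle_gold_mid in the frame of caddy between 0.047 and 0.057 m); the robot touches nothing.
It fails at once if a bottle is tipped over (more than 0.7 rad from upright) (angle between any of bottle_copper_mid, bottle_mint_mid, bottle_violet_mid, bottle_gold_mid's own z axis and vertical above 0.7 rad).
It also fails if it takes over 115 s, if anything falls off the work surface, if the arm or the gripper's body presses on something with over 40 N, if the wrist force passes 120 N, or if a joint passes its speed limit or range.

## Working session

There is one attempt and no reset: what is moved stays moved. The work goes in short steps, Python scripts to look and compute and a shell command to move; the robot and the scene stay as the last step left them, time stands still between calls to the robot, and variables do not carry over. Pictures are saved under pics/ and viewed, and the job is handed in when it is done.

```bash
ls; mkdir -p pics
python3 - <<'E'
from cell import arm, optics
import cv2
print(arm.observe())
for n in ["scene","side","wrist"]:
    im=optics.get_image(n); cv2.imwrite(f"pics/{n}0.png",im[:,:,::-1]); print(n,optics.camera_info(n))
E
```

```text
pics
{'clock': 0.0, 'joints': array([-0.10259113,  0.43523003,  0.02494475,  1.5740934 , -0.0115768 ,
        1.13401631, -0.07511722]), 'dq': array([ 0.00083941, -0.00080829,  0.00048227,  0.00154305, -0.00107578,
       -0.00045666, -0.00037764]), 'joint_efforts': array([ 3.89017032e-04, -6.67853522e+01,  9.84863900e-01, -3.14464223e+01,
       -6.05165795e-02,  4.27553023e-02,  1.12382318e-04]), 'position': array([ 6.24504032e-01, -5.25875047e-05,  2.39941694e-01]), 'ee_rot': array([-2.22078773e+00, -2.22065355e+00,  1.94254232e-03]), 'force': array([ 0.51610821, -0.39614106,  0.24693778]), 'ft_torque': array([0.07882532, 0.00839343, 0.06131662]), 'width': 0.9960415986008391}
scene {'fx': 394.2616703871641, 'fy': 394.2616703871641, 'cx': 253.54660739181762, 'cy': 191.97271930502546, 'k1': -0.09532547562715724, 'R': array([[-0.14216751,  0.98983691,  0.00336001],
       [ 0.82072987,  0.11977538, -0.55862003],
       [-0.55334517, -0.07665996, -0.82941689]]), 't': array([ 0.0963564 , -0.39361404,  1.23123288])}
side {'fx': 409.99397117382415, 'fy': 409.99397117382415, 'cx': 250.01752857061135, 'cy': 199.67771724538594, 'k1': 0.034001803240648686, 'R': array([[ 0.71568973, -0.69839588, -0.00560436],
       [-0.40929512, -0.41290113, -0.81362778],
       [ 0.56592025,  0.58459888, -0.58135912]]), 't': array([-0.40197957,  0.2653585 ,  0.82819083])}
wrist {'fx': 291.55083894640467, 'fy': 291.55083894640467, 'cx': 260.2812132002875, 'cy': 191.03129545164012, 'k1': 0.02135662213250557, 'R': array([[ 9.99998691e-01,  3.53402474e-04, -1.57883892e-03],
       [ 7.44449832e-04, -9.66918454e-01,  2.55084593e-01],
       [-1.43646096e-03, -2.55085435e-01, -9.66917451e-01]]), 't': array([-0.62354366, -0.0316389 ,  0.39039258])}
```

View pics/scene0.png

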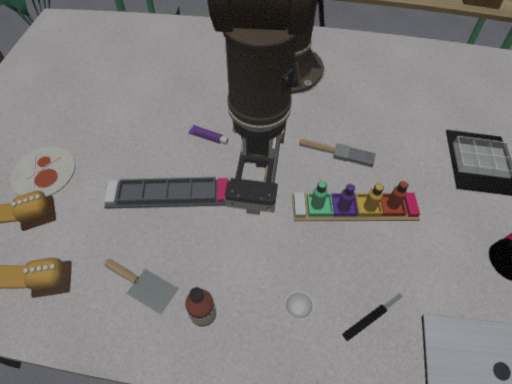

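View pics/side0.png

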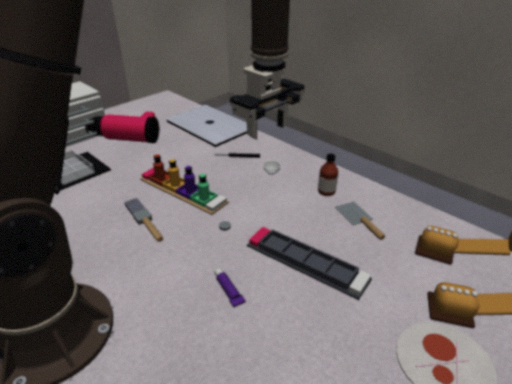

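View pics/wrist0.png

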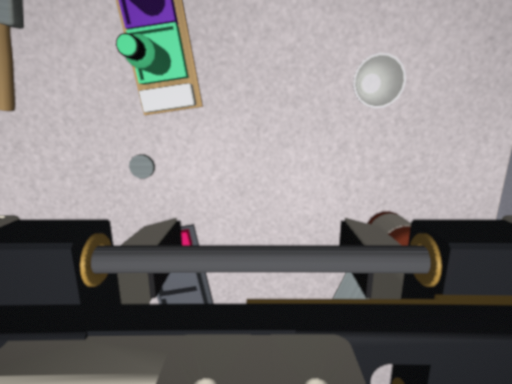

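Copper, gold, violet, mint is the order from the stand's pink block, which is at its +y end. The caddy's pink block is also at its +y end. Next I'll measure.

```bash
cat > h.py <<'E'
from cell import arm, optics
import numpy as np, cv2
from scipy.optimize import least_squares
def K(i): return np.array([[i['fx'],0,i['cx']],[0,i['fy'],i['cy']],[0,0,1.]]), np.array([i['k1'],0,0,0.])
def proj(i,X):
    k,d=K(i); return cv2.projectPoints(np.atleast_2d(X).astype(float),cv2.Rodrigues(np.array(i['R']))[0],np.array(i['t'],float),k,d)[0].reshape(-1,2)
def onplane(i,px,z):
    k,d=K(i); u=cv2.undistortPoints(np.array([[px]],float),k,d)[0,0]
    r=i['R'].T@np.array([u[0],u[1],1]); c=-i['R'].T@i['t']; return c+r*(z-c[2])/r[2]
def tri(ii,pp):
    return least_squares(lambda X:np.concatenate([proj(i,X)[0]-p for i,p in zip(ii,pp)]),onplane(ii[0],pp[0],.05)).x
E
python3 - <<'E'
from h import *
Z=dict(bottle_copper_mid=.051,bottle_gold_mid=.051,bottle_violet_mid=.051,bottle_mint_mid=.051,cup_copper=.006,cup_violet=.006,cup_mint=.006,stand_pink=.006,caddy=0,caddy_pink=.006)
ci={n:optics.camera_info(n) for n in("scene","side")}
for n,z in Z.items():
    o=[]
    for c in ci:
        r=optics.pinpoint(c,n)
        o+=[(c,np.round(q['location'],1),round(q['score'],2),np.round(onplane(ci[c],q['location'],z)[:2],4)) for q in r[:1]]
    t=tri([ci[a[0]] for a in o],[a[1] for a in o]) if len(o)==2 else None
    print(n,o,None if t is None else t.round(4))
E
```

```text
bottle_copper_mid [('scene', array([399.6, 193.2]), 0.83, array([0.4721, 0.3131])), ('side', array([157.2, 169.7]), 0.6, array([0.4646, 0.3003]))] [0.4695 0.3137 0.0451]
bottle_gold_mid [('scene', array([376.1, 197.6]), 0.65, array([0.4925, 0.2575])), ('side', array([174.1, 174.3]), 0.71, array([0.4853, 0.2431]))] [0.4904 0.2572 0.045 ]
bottle_violet_mid [('scene', array([348.4, 196.9]), 0.71, array([0.4998, 0.1936])), ('side', array([189.5, 178.2]), 0.53, array([0.5045, 0.1939]))] [0.5022 0.1925 0.0535]
bottle_mint_mid [('scene', array([318.7, 195.2]), 0.88, array([0.505 , 0.1256])), ('side', array([206.1, 183.2]), 0.55, array([0.522 , 0.1391]))] [0.512  0.1248 0.0619]
cup_copper [('scene', array([393.6, 205. ]), 0.75, array([0.4764, 0.3122])), ('side', array([162.3, 180.4]), 0.51, array([0.4772, 0.3023]))] [0.478  0.3103 0.0049]
cup_violet [('scene', array([342.1, 204.3]), 0.64, array([0.4923, 0.1876])), ('side', array([190.4, 194. ]), 0.42, array([0.4936, 0.1821]))] [0.4936 0.1862 0.0057]
cup_mint [('scene', array([320.9, 208. ]), 0.89, array([0.51  , 0.1375])), ('side', array([207.2, 198.6]), 0.63, array([0.5139, 0.129 ]))] [0.5128 0.1348 0.0063]
stand_pink [('scene', array([414.6, 204.5]), 0.74, array([0.4675, 0.3641])), ('side', array([153., 176.]), 0.43, array([0.4711, 0.3443]))] [0.472  0.3597 0.0051]
caddy [('scene', array([163.9, 196. ]), 0.78, array([ 0.527 , -0.2429])), ('side', array([305.5, 262.2]), 0.8, array([ 0.5187, -0.2346]))] [ 0.5228 -0.2385 -0.0013]
caddy_pink [('scene', array([222. , 190.3]), 0.55, array([ 0.4939, -0.1042])), ('side', array([253.9, 240. ]), 0.69, array([ 0.4824, -0.0954]))] [ 0.4875 -0.0998  0.0029]
```

```bash
python3 -m creep '[{"translation":[0.015,-0.0125,-0.011],"rot":[0,0,0],"jaw":0.0918},{"translation":[0.015,-0.0125,-0.011],"rot":[0,0,0],"jaw":0.0918},{"translation":[0.015,-0.0125,-0.011],"rot":[0,0,0],"jaw":0.0918},{"translation":[0.015,-0.0125,-0.011],"rot":[0,0,0],"jaw":0.0918},{"translation":[0.015,-0.0125,-0.011],"rot":[0,0,0],"jaw":0.0918},{"translation":[0.015,-0.0125,-0.011],"rot":[0,0,0],"jaw":0.0918},{"translation":[0.015,-0.0125,-0.011],"rot":[0,0,0],"jaw":0.0918},{"translation":[0.015,-0.0125,-0.011],"rot":[0,0,0],"jaw":0.0918},{"translation":[0.015,-0.0125,-0.011],"rot":[0,0,0],"jaw":0.0918},{"translation":[0.015,-0.0125,-0.011],"rot":[0,0,0],"jaw":0.0918},{"translation":[0,0,0],"rot":[0,0,0],"jaw":0.0918},{"translation":[0,0,0],"rot":[0,0,0],"jaw":0.0918}]' 20
python3 - <<'E'
from h import *
import pickle
i=optics.camera_info("wrist"); im=optics.get_image("wrist"); s=optics.get_image("scene");cv2.imwrite("pics/scene1.png",s[:,:,::-1])
cv2.imwrite("pics/w1.png",im[:,:,::-1]); pickle.dump(i,open("w1.pkl","wb"))
for n,z in dict(bottle_copper_mid=.051,bottle_gold_mid=.051,bottle_violet_mid=.051,bottle_mint_mid=.051,cup_copper=.006,cup_violet=.006,cup_mint=.006,stand_pink=.006).items():
    for q in optics.pinpoint("wrist",n)[:1]: print(n,np.round(q['location'],1),round(q['score'],2),onplane(i,q['location'],z).round(4))
E
```

```text
clock: 2.15
position: [0.4998, 0.151, 0.3515]
ee_rot: [2.219, 2.223, 0.003]
force: [-0.4, -0.2, -0.1]
width: 0.999
bottle_copper_mid [244.9  45.6] 0.72 [0.4777 0.3119 0.051 ]
bottle_gold_mid [253.8  92.3] 0.67 [0.4898 0.2507 0.051 ]
bottle_mint_mid [262.7 175.4] 0.86 [0.5033 0.1283 0.051 ]
cup_copper [248.7  55.1] 0.57 [0.4813 0.3079 0.006 ]
cup_violet [259.1 132.7] 0.75 [0.4975 0.1908 0.006 ]
cup_mint [262.3 169. ] 0.77 [0.503  0.1301 0.006 ]
stand_pink [244.5  19.5] 0.66 [0.4754 0.3565 0.006 ]
```

View pics/w1.png

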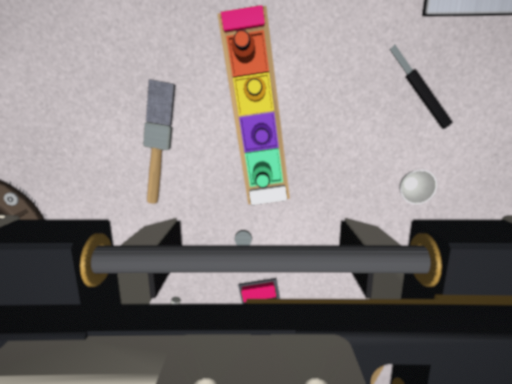

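Run:
```python
from h import *
import pickle
i=pickle.load(open("w1.pkl","rb")); im=cv2.imread("pics/w1.png"); hsv=cv2.cvtColor(im,cv2.COLOR_BGR2HSV)
def stat(m):
    m=m.astype(np.uint8); n,l,s,c=cv2.connectedComponentsWithStats(m); k=1+np.argmax(s[1:,4])
    ct=cv2.findContours((l==k).astype(np.uint8),0,2)[0][0]; return s[k],cv2.minAreaRect(ct)
roi=np.zeros(im.shape[:2],bool); roi[0:210,190:310]=1
pm=(hsv[...,0]>160)&(hsv[...,0]<176)&(hsv[...,1]>150)&roi
wm=(im.min(2)>215)&roi
for nm,m in(("pink",pm),("white",wm)):
    s,r=stat(m); print(nm,s,r,onplane(i,r[0],.022).round(4),[onplane(i,p,.022)[:2].round(4) for p in cv2.boxPoints(r)])
big=cv2.resize(im[0:210,180:320],None,fx=4,fy=4,interpolation=cv2.INTER_CUBIC)[:, :]
cv2.imwrite("pics/w1z.png",cv2.resize(im[0:210,180:320],None,fx=2.8,fy=2.8,interpolation=cv2.INTER_CUBIC))
```

```text
pink [221   6  43  25 822] ((242.7246551513672, 18.592798233032227), (20.318058013916016, 41.75074005126953), 80.83765411376953) [0.4736 0.3532 0.022 ] [array([0.4418, 0.3615]), array([0.501 , 0.3701]), array([0.5058, 0.3447]), array([0.4456, 0.3358])]
white [251 188  35  16 414] ((267.80999755859375, 195.66998291015625), (12.0208158493042, 34.223968505859375), 81.8698959350586) [0.5124 0.0874 0.022 ] [array([0.4824, 0.0935]), array([0.5392, 0.102 ]), array([0.5426, 0.0813]), array([0.4851, 0.0726])]
```

View pics/w1z.png

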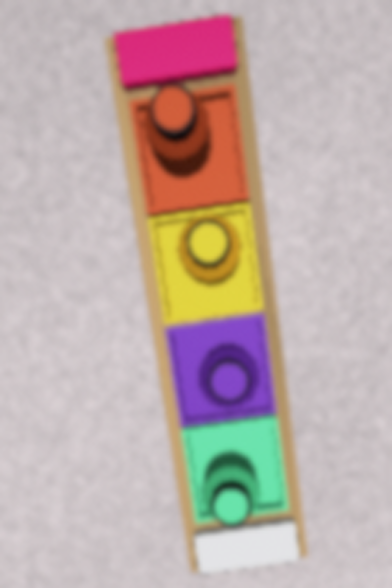

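```bash
python3 -m creep '[{"translation":[0,0,0],"rot":[0,0,-4.15],"jaw":0.0918},{"translation":[0,0,0],"rot":[0,0,-4.15],"jaw":0.0918},{"translation":[0,0,0],"rot":[0,0,0],"jaw":0.0918},{"translation":[0,0,0],"rot":[0,0,0],"jaw":0.0918}]'
cat >> h.py <<'E'
from scipy.spatial.transform import Rotation as Ro
def totool(target):
    s=arm.observe(); R=Ro.from_rotvec(s['ee_rot']).as_matrix()
    d=R.T@(np.array(target)-s['position'])
    x=R[:,0]; print('clock',s['clock'],'pos',s['position'].round(4),'yaw x_tool',np.degrees(np.arctan2(-x[0],x[1])).round(2),'tilt',R[:,2].round(4),'w',s['width'],'d_tool',d.round(4),'dist',np.linalg.norm(d).round(3))
E
python3 - <<'E'
from h import *
import pickle
i=pickle.load(open("w1.pkl","rb"))
for n,p in dict(copper=(242.1,39.3),gold=(254.3,86.8),violet=(261.8,136.1),mint=(262.9,180.7)).items():
    X=onplane(i,p,.093); e=np.array([.493,.2203]); u=np.array([-.1444,.9895]); v=np.array([.9895,.1444]); print(n,X.round(4),'along',((X[:2]-e)@u).round(4),'across',((X[:2]-e)@v).round(4))
totool([.4804,.3064,.2])
E
```

```text
clock: 2.98
position: [0.5001, 0.1499, 0.3507]
ee_rot: [-2.058, -2.374, 0.0]
force: [0.1, -0.2, 0.0]
width: 1.004
copper [0.4763 0.3103 0.093 ] along 0.0915 across -0.0036
gold [0.4913 0.2546 0.093 ] along 0.0342 across 0.0033
violet [0.5014 0.1915 0.093 ] along -0.0298 across 0.0041
mint [0.5032 0.1293 0.093 ] along -0.0915 across -0.0031
clock 2.9833 pos [0.5001 0.1499 0.3507] yaw x_tool 8.16 tilt [-1.e-04  0.e+00 -1.e+00] w 1.0040402259124206 d_tool [0.1577 0.0028 0.1507] dist 0.218
```

```bash
python3 -m creep '[{"translation":[0.0162,0,0.02],"rot":[0,0,0],"jaw":0.0918},{"translation":[0.0162,0,0.02],"rot":[0,0,0],"jaw":0.0918},{"translation":[0.0162,0,0.02],"rot":[0,0,0],"jaw":0.0918},{"translation":[0.0162,0,0.02],"rot":[0,0,0],"jaw":0.0918},{"translation":[0.0162,0,0.02],"rot":[0,0,0],"jaw":0.0918},{"translation":[0.0162,0,0.02],"rot":[0,0,0],"jaw":0.0918},{"translation":[0.0162,0,0.02],"rot":[0,0,0],"jaw":0.0918},{"translation":[0.0162,0,0.02],"rot":[0,0,0],"jaw":0.0918},{"translation":[0.0162,0,0.02],"rot":[0,0,0],"jaw":0.0918},{"translation":[0.0162,0,0.02],"rot":[0,0,0],"jaw":0.0918},{"translation":[0,0,0],"rot":[0,0,0],"jaw":0.0918},{"translation":[0,0,0],"rot":[0,0,0],"jaw":0.0918}]'
python3 - <<'E'
from h import *
totool([.4767,.310,.052])
for c in("scene","side"): cv2.imwrite(f"pics/{c}2.png",optics.get_image(c)[:,:,::-1])
E
```

```text
clock: 3.98
position: [0.4758, 0.3106, 0.1497]
ee_rot: [-2.055, -2.376, 0.004]
force: [-0.5, 0.5, 0.9]
width: 0.999
clock 3.9833 pos [0.4758 0.3106 0.1497] yaw x_tool 8.29 tilt [-0.0021 -0.0013 -1.    ] w 0.9988179963952777 d_tool [-0.0006  0.001   0.0977] dist 0.098
```

View pics/side2.png

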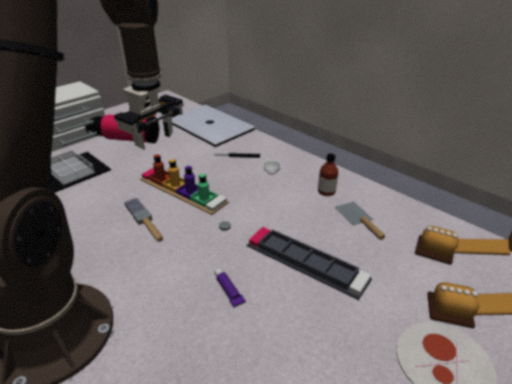

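```bash
python3 -m creep '[{"translation":[0,0.001,0.02],"rot":[0,0,0],"jaw":0.0918},{"translation":[0,0,0.02],"rot":[0,0,0],"jaw":0.0918},{"translation":[0,0,0.02],"rot":[0,0,0],"jaw":0.0918},{"translation":[0,0,0.02],"rot":[0,0,0],"jaw":0.0918},{"translation":[0,0,0.012],"rot":[0,0,0],"jaw":0.0918},{"translation":[0,0,0.009],"rot":[0,0,0],"jaw":0.0918},{"translation":[0,0,0],"rot":[0,0,0],"jaw":0.0918},{"translation":[0,0,0],"rot":[0,0,0],"jaw":0.05},{"translation":[0,0,0],"rot":[0,0,0],"jaw":0.04},{"translation":[0,0,0],"rot":[0,0,0],"jaw":0.02},{"translation":[0,0,0],"rot":[0,0,0],"jaw":0.02},{"translation":[0,0,0],"rot":[0,0,0],"jaw":0.02}]' 20
python3 - <<'E'
from h import *
totool([.4767,.310,.052])
cv2.imwrite("pics/side3.png",optics.get_image("side")[:,:,::-1])
E
```

```text
clock: 5.08
position: [0.478, 0.3106, 0.0504]
ee_rot: [2.055, 2.376, 0.002]
force: [-0.2, -0.7, -0.0]
width: 0.689
clock 5.0833 pos [0.478  0.3106 0.0504] yaw x_tool 8.29 tilt [ 9.e-04  6.e-04 -1.e+00] w 0.688974963279062 d_tool [-0.0004 -0.0014 -0.0016] dist 0.002
```

View pics/side3.png

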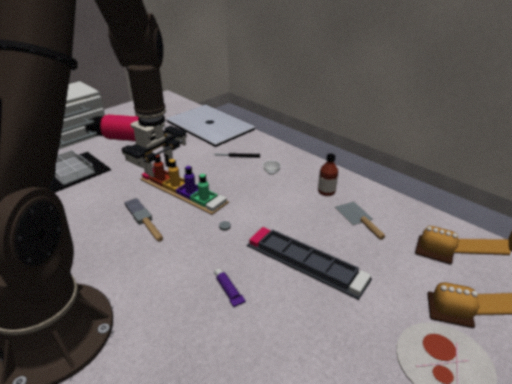

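Fingers are straddling the copper bottle and still closing (opening 63 mm).

```bash
python3 -m creep '[{"translation":[0,0,0],"rot":[0,0,0],"jaw":0.02},{"translation":[0,0,0],"rot":[0,0,0],"jaw":0.02},{"translation":[0,0,0],"rot":[0,0,0],"jaw":0.02},{"translation":[0,0,0],"rot":[0,0,0],"jaw":0.02},{"translation":[0,0,0],"rot":[0,0,0],"jaw":0.02},{"translation":[0,0,0],"rot":[0,0,0],"jaw":0.02},{"translation":[0,0,0],"rot":[0,0,0],"jaw":0.02},{"translation":[0,0,0],"rot":[0,0,0],"jaw":0.02},{"translation":[0,0,0],"rot":[0,0,0],"jaw":0.02}]' 20
```

```text
clock: 5.88
position: [0.4775, 0.3104, 0.0497]
ee_rot: [-2.055, -2.376, 0.0]
force: [0.1, -0.4, 0.2]
width: 0.341
```

```bash
python3 -m creep '[{"translation":[0,0,-0.015],"rot":[0,0,0],"jaw":0.02},{"translation":[0,0,-0.025],"rot":[0,0,0],"jaw":0.02},{"translation":[0,0,-0.03],"rot":[0,0,0],"jaw":0.02},{"translation":[0,0,-0.03],"rot":[0,0,0],"jaw":0.02},{"translation":[-0.01,0,-0.03],"rot":[0,0,0],"jaw":0.02},{"translation":[-0.02,-0.003,-0.03],"rot":[0,0,0],"jaw":0.02},{"translation":[-0.03,-0.003,-0.02],"rot":[0,0,0],"jaw":0.02},{"translation":[-0.03,-0.003,-0.02],"rot":[0,0,0],"jaw":0.02},{"translation":[-0.03,-0.003,-0.02],"rot":[0,0,0],"jaw":0.02},{"translation":[-0.03,-0.003,-0.02],"rot":[0,0,0],"jaw":0.02},{"translation":[-0.03,-0.003,-0.02],"rot":[0,0,0],"jaw":0.02},{"translation":[-0.03,-0.003,-0.01],"rot":[0,0,0],"jaw":0.02}]' 20
python3 -m creep '[{"translation":[-0.03,-0.004,-0.01],"rot":[0,0,0],"jaw":0.02},{"translation":[-0.03,-0.004,-0.01],"rot":[0,0,0],"jaw":0.02},{"translation":[-0.035,-0.004,-0.01],"rot":[0,0,0],"jaw":0.02},{"translation":[-0.035,-0.004,0],"rot":[0,0,0],"jaw":0.02},{"translation":[-0.035,-0.004,0],"rot":[0,0,0],"jaw":0.02},{"translation":[-0.035,-0.004,0],"rot":[0,0,0],"jaw":0.02},{"translation":[-0.035,-0.004,0],"rot":[0,0,0],"jaw":0.02},{"translation":[-0.035,-0.004,0],"rot":[0,0,0],"jaw":0.02},{"translation":[-0.035,-0.004,0],"rot":[0,0,0],"jaw":0.02},{"translation":[-0.035,-0.004,0],"rot":[0,0,0],"jaw":0.02},{"translation":[-0.02,-0.004,0],"rot":[0,0,0],"jaw":0.02},{"translation":[0,0,0],"rot":[0,0,0],"jaw":0.02}]'
python3 -m creep '[{"translation":[0,0,0],"rot":[0,0,0],"jaw":0.02},{"translation":[0,0,0],"rot":[0,0,0],"jaw":0.02},{"translation":[0,0,0],"rot":[0,0,0],"jaw":0.02}]'
python3 - <<'E'
from h import *
import pickle
i=optics.camera_info("wrist"); im=optics.get_image("wrist")
cv2.imwrite("pics/w4.png",im[:,:,::-1]); pickle.dump(i,open("w4.pkl","wb"))
for n,z in dict(caddy=0,caddy_pink=.006).items():
    for q in optics.pinpoint("wrist",n)[:1]: print(n,np.round(q['location'],1),round(q['score'],2),onplane(i,q['location'],z).round(4))
E
```

```text
clock: 6.88
position: [0.4876, 0.0983, 0.3222]
ee_rot: [2.054, 2.375, 0.004]
force: [0.4, -0.1, -0.9]
width: 0.341
clock: 7.88
position: [0.4938, -0.2688, 0.3494]
ee_rot: [2.063, 2.368, -0.004]
force: [-1.0, 0.1, -0.2]
width: 0.342
clock: 8.13
position: [0.4959, -0.2614, 0.3497]
ee_rot: [-2.052, -2.378, -0.001]
force: [0.4, 0.0, -0.4]
width: 0.342
caddy [276.8 143.9] 0.96 [ 0.5196 -0.2364  0.    ]
caddy_pink [275.7  54.5] 0.96 [ 0.4955 -0.1021  0.006 ]
```

View pics/w4.png

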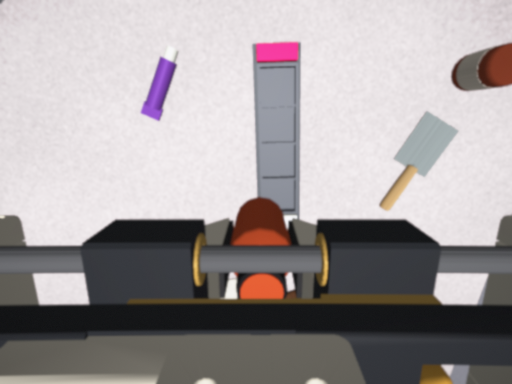

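Run:
```python
from h import *
import pickle
i=pickle.load(open("w4.pkl","rb")); im=cv2.imread("pics/w4.png"); hsv=cv2.cvtColor(im,cv2.COLOR_BGR2HSV)
pm=((hsv[...,0]>160)&(hsv[...,0]<176)&(hsv[...,1]>150)).astype(np.uint8); pm[100:]=0
r=cv2.minAreaRect(max(cv2.findContours(pm,0,2)[0],key=cv2.contourArea)); print(r,onplane(i,r[0],.022).round(4))
z=cv2.resize(im[35:225,230:325],None,fx=3.1,fy=3.1,interpolation=cv2.INTER_CUBIC)
cv2.imwrite("pics/w4z.png",z)
# overlay candidate models: pose (c, yaw)
p=onplane(i,r[0],.022)[:2]
def model(c,yaw):
    u=np.array([-np.sin(yaw),np.cos(yaw)]);v=np.array([np.cos(yaw),np.sin(yaw)])
    L=[]
    for k in(-87,-29,29,87):
        L.append([np.r_[c+v*a*.027+u*(k/1000+b*.027),.026] for a,b in((-1,-1),(1,-1),(1,1),(-1,1))])
    L.append([np.r_[c+v*a*.031+u*(.135+b*.0125),.022] for a,b in((-1,-1),(1,-1),(1,1),(-1,1))])
    L.append([np.r_[c+v*a*.037+u*(b*.15),.006] for a,b in((-1,-1),(1,-1),(1,1),(-1,1))])
    return L
for yd in(8,10,12):
    yaw=np.radians(yd);u=np.array([-np.sin(yaw),np.cos(yaw)]); c=p-.135*u
    big=cv2.resize(im,None,fx=4,fy=4,interpolation=cv2.INTER_CUBIC)
    for q in model(c,yaw): cv2.polylines(big,[np.round((proj(i,np.array(q))+.5)*4).astype(int)],True,(0,255,0),1)
    cv2.imwrite(f"pics/ov{yd}.png",big[140:900,920:1300]); print(yd,c)
a=[cv2.imread(f"pics/ov{y}.png") for y in(8,10,12)]
o=np.hstack(a); cv2.imwrite("pics/ov.png",cv2.resize(o,None,fx=.7,fy=.7,interpolation=cv2.INTER_AREA)); print(o.shape)
```

```text
((277.0, 52.0), (18.0, 40.0), 90.0) [ 0.4966 -0.1015  0.022 ]
8 [ 0.51535674 -0.23515543]
10 [ 0.52001088 -0.23441828]
12 [ 0.52463645 -0.23351916]
(760, 1140, 3)
```

View pics/ov.png

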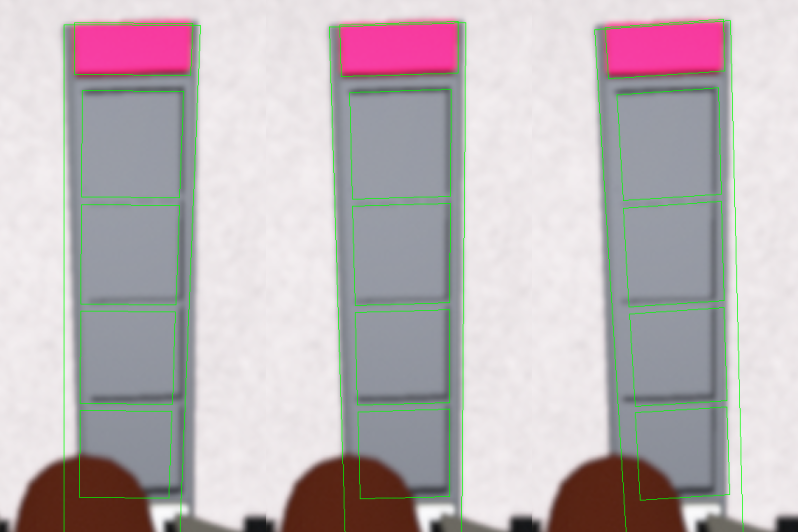

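```bash
python3 -m creep '[{"translation":[0,0,0],"rot":[0,0,-1.7],"jaw":0.02},{"translation":[0.0109,0.0028,0.02],"rot":[0,0,0],"jaw":0.02},{"translation":[0.0109,0.0028,0.02],"rot":[0,0,0],"jaw":0.02},{"translation":[0.0109,0.0028,0.02],"rot":[0,0,0],"jaw":0.02},{"translation":[0.0109,0.0028,0.02],"rot":[0,0,0],"jaw":0.02},{"translation":[0.0109,0.0028,0.02],"rot":[0,0,0],"jaw":0.02},{"translation":[0.0109,0.0028,0.02],"rot":[0,0,0],"jaw":0.02},{"translation":[0.0109,0.0028,0.02],"rot":[0,0,0],"jaw":0.02},{"translation":[0.0109,0.0028,0.02],"rot":[0,0,0],"jaw":0.02},{"translation":[0.0109,0.0028,0.02],"rot":[0,0,0],"jaw":0.02},{"translation":[0.0109,0.0028,0.02],"rot":[0,0,0],"jaw":0.02},{"translation":[0,0,0],"rot":[0,0,0],"jaw":0.02}]'
python3 -m creep '[{"translation":[0,0,0],"rot":[0,0,0],"jaw":0.02},{"translation":[0,0,0],"rot":[0,0,0],"jaw":0.02}]'
python3 - <<'E'
from h import *
totool([.5049,-.1487,.0525])
cv2.imwrite("pics/scene5.png",optics.get_image("scene")[:,:,::-1])
cv2.imwrite("pics/side5.png",optics.get_image("side")[:,:,::-1])
E
```

```text
clock: 9.28
position: [0.5025, -0.1471, 0.1466]
ee_rot: [-2.011, -2.406, 0.002]
force: [-1.1, 0.8, -0.7]
width: 0.344
clock: 9.45
position: [0.5048, -0.1514, 0.1509]
ee_rot: [2.018, 2.405, 0.0]
force: [-0.2, 0.0, 0.0]
width: 0.342
clock 9.45 pos [ 0.5048 -0.1514  0.1509] yaw x_tool 10.0 tilt [ 1.3e-03 -7.0e-04 -1.0e+00] w 0.34167411232099093 d_tool [0.0028 0.0004 0.0984] dist 0.098
```

View pics/side5.png

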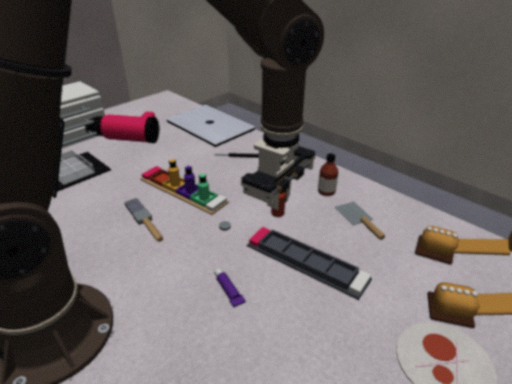

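```bash
python3 -m creep '[{"translation":[0.0025,0,0.02],"rot":[0,0,0],"jaw":0.02},{"translation":[0,0,0.02],"rot":[0,0,0],"jaw":0.02},{"translation":[0,0,0.02],"rot":[0,0,0],"jaw":0.02},{"translation":[0,0,0.018],"rot":[0,0,0],"jaw":0.02},{"translation":[0,0,0.01],"rot":[0,0,0],"jaw":0.02},{"translation":[0,0,0.005],"rot":[0,0,0],"jaw":0.02},{"translation":[0,0,0.004],"rot":[0,0,0],"jaw":0.02},{"translation":[0,0,0],"rot":[0,0,0],"jaw":0.02},{"translation":[0,0,0],"rot":[0,0,0],"jaw":0.02},{"translation":[0,0,0],"rot":[0,0,0],"jaw":0.02}]'
python3 - <<'E'
from h import *
totool([.5049,-.1487,.0525])
cv2.imwrite("pics/side6.png",optics.get_image("side")[160:320,180:400,::-1].repeat(3,0).repeat(3,1))
E
```

```text
clock: 10.38
position: [0.5044, -0.1485, 0.0536]
ee_rot: [2.019, 2.405, 0.001]
force: [0.7, 0.2, -0.7]
width: 0.342
clock 10.3833 pos [ 0.5044 -0.1485  0.0536] yaw x_tool 9.99 tilt [ 1.5e-03 -3.0e-04 -1.0e+00] w 0.3423790953847285 d_tool [-0.0003  0.0004  0.0011] dist 0.001
```

View pics/side6.png

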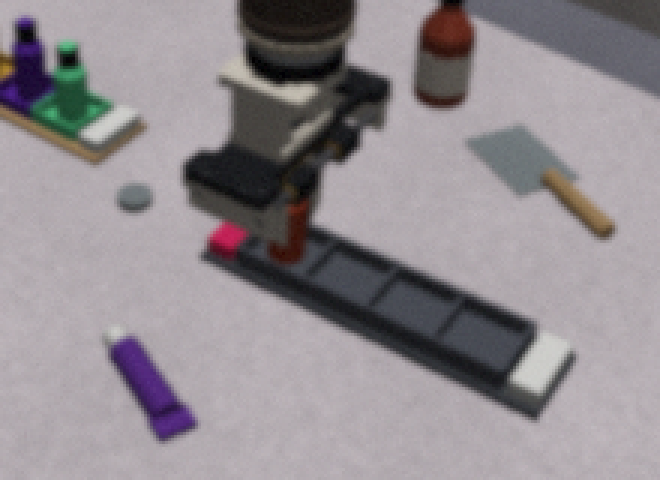

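```bash
python3 -m creep '[{"translation":[0,0,0.002],"rot":[0,0,0],"jaw":0.02},{"translation":[0,0,0],"rot":[0,0,0],"jaw":0.02},{"translation":[0,0,0],"rot":[0,0,0],"jaw":0.0918},{"translation":[0,0,0],"rot":[0,0,0],"jaw":0.0918},{"translation":[0,0,0],"rot":[0,0,0],"jaw":0.0918},{"translation":[0,0,0],"rot":[0,0,0],"jaw":0.0918},{"translation":[0,0,0],"rot":[0,0,0],"jaw":0.0918},{"translation":[0,0,0],"rot":[0,0,0],"jaw":0.0918},{"translation":[0,0,0],"rot":[0,0,0],"jaw":0.0918},{"translation":[0,0,0],"rot":[0,0,0],"jaw":0.0918},{"translation":[0,0,0],"rot":[0,0,0],"jaw":0.0918}]'
python3 -m creep '[{"translation":[0,0,-0.015],"rot":[0,0,0],"jaw":0.0918},{"translation":[0,0,-0.02],"rot":[0,0,0],"jaw":0.0918},{"translation":[0,0,-0.025],"rot":[0,0,0],"jaw":0.0918},{"translation":[0,0,-0.03],"rot":[0,0,0],"jaw":0.0918},{"translation":[0,0,-0.03],"rot":[0,0,0],"jaw":0.0918},{"translation":[0,0,0],"rot":[0,0,0],"jaw":0.0918}]'
python3 - <<'E'
from h import *
totool([.4913,.2546,.17])
cv2.imwrite("pics/side7.png",optics.get_image("side")[160:320,180:400,::-1].repeat(3,0).repeat(3,1))
E
```

```text
clock: 11.35
position: [0.5038, -0.1483, 0.0507]
ee_rot: [2.019, 2.406, -0.0]
force: [0.1, 0.2, -0.6]
width: 0.945
clock: 11.85
position: [0.5066, -0.1491, 0.1761]
ee_rot: [2.015, 2.401, 0.007]
force: [0.3, -1.0, 0.8]
width: 1.004
clock 11.85 pos [ 0.5066 -0.1491  0.1761] yaw x_tool 9.97 tilt [ 0.0082 -0.0014 -1.    ] w 1.0039535985601442 d_tool [0.4003 0.0548 0.0054] dist 0.404
```

View pics/side7.png

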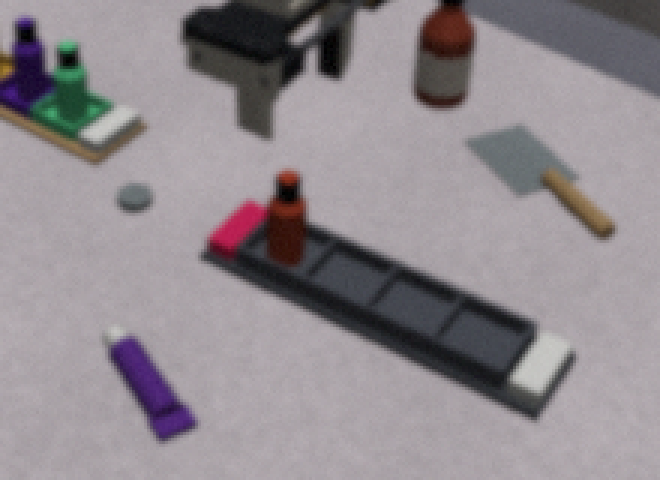

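```bash
python3 -m creep '[{"translation":[0.02,0.004,0],"rot":[0,0,0],"jaw":0.0918},{"translation":[0.036,0.005,0],"rot":[0,0,0],"jaw":0.0918},{"translation":[0.038,0.005,0],"rot":[0,0,0],"jaw":0.0918},{"translation":[0.038,0.005,0],"rot":[0,0,0],"jaw":0.0918},{"translation":[0.038,0.005,0],"rot":[0,0,0],"jaw":0.0918},{"translation":[0.038,0.005,0],"rot":[0,0,0],"jaw":0.0918},{"translation":[0.038,0.005,0],"rot":[0,0,0],"jaw":0.0918},{"translation":[0.038,0.005,0],"rot":[0,0,0],"jaw":0.0918},{"translation":[0.038,0.005,0],"rot":[0,0,0],"jaw":0.0918},{"translation":[0.036,0.005,0],"rot":[0,0,0],"jaw":0.0918},{"translation":[0.028,0.005,0],"rot":[0,0,0],"jaw":0.0918},{"translation":[0.014,0,0],"rot":[0,0,1.7],"jaw":0.0918}]'
python3 -m creep '[{"translation":[0,0,0.02],"rot":[0,0,0],"jaw":0.0918},{"translation":[0,0,0],"rot":[0,0,0],"jaw":0.0918},{"translation":[0,0,0],"rot":[0,0,0],"jaw":0.0918}]'
python3 - <<'E'
from h import *
totool([.4913,.2546,.050])
i=optics.camera_info("wrist");im=optics.get_image("wrist");cv2.imwrite("pics/w8.png",im[:,:,::-1])
E
```

```text
clock: 12.9
position: [0.4863, 0.2596, 0.1695]
ee_rot: [-2.048, -2.38, -0.0]
force: [-0.2, -0.1, 0.6]
width: 1.002
clock: 13.15
position: [0.4864, 0.254, 0.1491]
ee_rot: [-2.054, -2.376, 0.006]
force: [-0.7, -0.4, 0.3]
width: 0.997
clock 13.15 pos [0.4864 0.254  0.1491] yaw x_tool 8.31 tilt [-0.0033 -0.0024 -1.    ] w 0.9969061507351964 d_tool [0.0001 0.0053 0.0991] dist 0.099
```

View pics/w8.png

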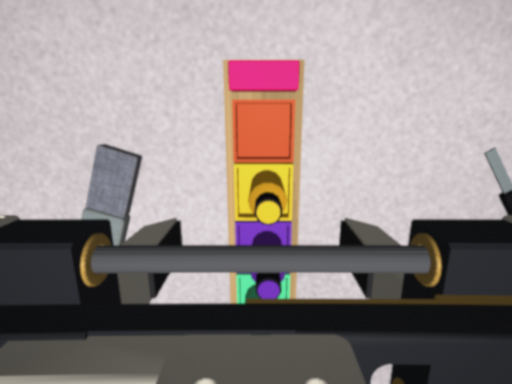

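```bash
python3 -m creep '[{"translation":[0,0.005,0.018],"rot":[0,0,0],"jaw":0.0918},{"translation":[0,0,0.02],"rot":[0,0,0],"jaw":0.0918},{"translation":[0,0,0.02],"rot":[0,0,0],"jaw":0.0918},{"translation":[0,0,0.02],"rot":[0,0,0],"jaw":0.0918},{"translation":[0,0,0.012],"rot":[0,0,0],"jaw":0.0918},{"translation":[0,0,0.009],"rot":[0,0,0],"jaw":0.0918},{"translation":[0,0,0],"rot":[0,0,0],"jaw":0.0918},{"translation":[0,0,0],"rot":[0,0,0],"jaw":0.02},{"translation":[0,0,0],"rot":[0,0,0],"jaw":0.02},{"translation":[0,0,0],"rot":[0,0,0],"jaw":0.02},{"translation":[0,0,0],"rot":[0,0,0],"jaw":0.02},{"translation":[0,0,0],"rot":[0,0,0],"jaw":0.02}]' 20
python3 -m creep '[{"translation":[0,0,0],"rot":[0,0,0],"jaw":0.02},{"translation":[0,0,0],"rot":[0,0,0],"jaw":0.02},{"translation":[0,0,0],"rot":[0,0,0],"jaw":0.02},{"translation":[0,0,0],"rot":[0,0,0],"jaw":0.02},{"translation":[0,0,0],"rot":[0,0,0],"jaw":0.02},{"translation":[0,0,0],"rot":[0,0,0],"jaw":0.02},{"translation":[0,0,0],"rot":[0,0,0],"jaw":0.02},{"translation":[0,0,0],"rot":[0,0,0],"jaw":0.02},{"translation":[0,0,0],"rot":[0,0,0],"jaw":0.02},{"translation":[0,0,0],"rot":[0,0,0],"jaw":0.02}]' 20
python3 - <<'E'
from h import *
totool([.5150,-.2058,.17])
E
```

```text
clock: 14.2
position: [0.4928, 0.2559, 0.0524]
ee_rot: [2.055, 2.376, 0.002]
force: [0.6, 0.2, -0.3]
width: 0.685
clock: 15.03
position: [0.4925, 0.2557, 0.0517]
ee_rot: [-2.055, -2.376, 0.0]
force: [-0.2, 0.1, 0.8]
width: 0.342
clock 15.0333 pos [0.4925 0.2557 0.0517] yaw x_tool 8.3 tilt [-1.e-04 -0.e+00 -1.e+00] w 0.3417084317234518 d_tool [-0.4599 -0.0443 -0.1183] dist 0.477
```

```bash
python3 -m creep '[{"translation":[0,0,-0.015],"rot":[0,0,0],"jaw":0.02},{"translation":[0,0,-0.03],"rot":[0,0,0],"jaw":0.02},{"translation":[0,0,-0.035],"rot":[0,0,0],"jaw":0.02},{"translation":[0,0,-0.04],"rot":[0,0,0],"jaw":0.02},{"translation":[-0.02,-0.002,0],"rot":[0,0,0],"jaw":0.02},{"translation":[-0.03,-0.003,0],"rot":[0,0,0],"jaw":0.02},{"translation":[-0.035,-0.003,0],"rot":[0,0,0],"jaw":0.02},{"translation":[-0.035,-0.004,0],"rot":[0,0,0],"jaw":0.02},{"translation":[-0.035,-0.004,0],"rot":[0,0,0],"jaw":0.02},{"translation":[-0.035,-0.004,0],"rot":[0,0,0],"jaw":0.02},{"translation":[-0.035,-0.004,0],"rot":[0,0,0],"jaw":0.02},{"translation":[-0.035,-0.004,0],"rot":[0,0,0],"jaw":0.02}]' 20
python3 -m creep '[{"translation":[-0.035,-0.004,0],"rot":[0,0,0],"jaw":0.02},{"translation":[-0.035,-0.004,0],"rot":[0,0,0],"jaw":0.02},{"translation":[-0.035,-0.004,0],"rot":[0,0,0],"jaw":0.02},{"translation":[-0.035,-0.004,0],"rot":[0,0,0],"jaw":0.02},{"translation":[-0.03,0,0],"rot":[0,0,0],"jaw":0.02},{"translation":[-0.02,0,0],"rot":[0,0,0],"jaw":0.02},{"translation":[-0.01,0,0],"rot":[0,0,-1.7],"jaw":0.02},{"translation":[0,0,0.02],"rot":[0,0,0],"jaw":0.02},{"translation":[0,0,0],"rot":[0,0,0],"jaw":0.02},{"translation":[0,0,0],"rot":[0,0,0],"jaw":0.02}]' 20
python3 - <<'E'
from h import *
totool([.5150,-.2058,.055])
cv2.imwrite("pics/side9.png",optics.get_image("side")[:,:,::-1])
E
```

```text
clock: 16.03
position: [0.502, -0.0073, 0.1719]
ee_rot: [2.055, 2.376, 0.0]
force: [0.5, 0.3, -1.1]
width: 0.342
clock: 16.87
position: [0.5144, -0.2053, 0.151]
ee_rot: [-2.018, -2.404, 0.001]
force: [0.7, -0.6, -0.2]
width: 0.343
clock 16.8667 pos [ 0.5144 -0.2053  0.151 ] yaw x_tool 9.98 tilt [-2.5e-03  9.0e-04 -1.0e+00] w 0.3425255563833095 d_tool [-0.0007  0.0007  0.096 ] dist 0.096
```

View pics/side9.png

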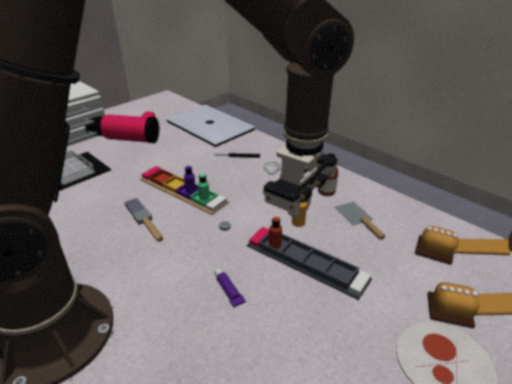

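```bash
python3 -m creep '[{"translation":[0,0,0.018],"rot":[0,0,0],"jaw":0.02},{"translation":[0,0,0.02],"rot":[0,0,0],"jaw":0.02},{"translation":[0,0,0.02],"rot":[0,0,0],"jaw":0.02},{"translation":[0,0,0.018],"rot":[0,0,0],"jaw":0.02},{"translation":[0,0,0.01],"rot":[0,0,0],"jaw":0.02},{"translation":[0,0,0.007],"rot":[0,0,0],"jaw":0.02},{"translation":[0,0,0.004],"rot":[0,0,0],"jaw":0.02},{"translation":[0,0,0],"rot":[0,0,0],"jaw":0.02},{"translation":[0,0,0],"rot":[0,0,0],"jaw":0.02}]'
python3 - <<'E'
from h import *
totool([.5150,-.2058,.0535])
E
```

```text
clock: 17.67
position: [0.5158, -0.2059, 0.0555]
ee_rot: [2.019, 2.406, 0.001]
force: [-0.1, -0.8, -0.7]
width: 0.342
clock 17.6667 pos [ 0.5158 -0.2059  0.0555] yaw x_tool 10.0 tilt [ 1.e-03 -3.e-04 -1.e+00] w 0.3420118759912539 d_tool [ 0.0002 -0.0008  0.002 ] dist 0.002
```

```bash
python3 -m creep '[{"translation":[0,0,0.002],"rot":[0,0,0],"jaw":0.02},{"translation":[0,0,0],"rot":[0,0,0],"jaw":0.02},{"translation":[0,0,0],"rot":[0,0,0],"jaw":0.0918},{"translation":[0,0,0],"rot":[0,0,0],"jaw":0.0918},{"translation":[0,0,0],"rot":[0,0,0],"jaw":0.0918},{"translation":[0,0,0],"rot":[0,0,0],"jaw":0.0918},{"translation":[0,0,0],"rot":[0,0,0],"jaw":0.0918},{"translation":[0,0,0],"rot":[0,0,0],"jaw":0.0918},{"translation":[0,0,0],"rot":[0,0,0],"jaw":0.0918},{"translation":[0,0,0],"rot":[0,0,0],"jaw":0.0918},{"translation":[0,0,0],"rot":[0,0,0],"jaw":0.0918}]'
python3 -m creep '[{"translation":[0,0,-0.015],"rot":[0,0,0],"jaw":0.0918},{"translation":[0,0,-0.02],"rot":[0,0,0],"jaw":0.0918},{"translation":[0,0,-0.025],"rot":[0,0,0],"jaw":0.0918},{"translation":[0,0,-0.03],"rot":[0,0,0],"jaw":0.0918},{"translation":[0,0,-0.03],"rot":[0,0,0],"jaw":0.0918},{"translation":[0,0,0],"rot":[0,0,0],"jaw":0.0918}]'
python3 - <<'E'
from h import *
totool([.5014,.1915,.17])
cv2.imwrite("pics/side10.png",optics.get_image("side")[160:320,180:400,::-1].repeat(3,0).repeat(3,1))
E
```

```text
clock: 18.58
position: [0.5153, -0.2058, 0.0527]
ee_rot: [2.019, 2.407, -0.0]
force: [-0.3, 0.5, 0.3]
width: 0.945
clock: 19.08
position: [0.5181, -0.207, 0.1783]
ee_rot: [2.015, 2.4, 0.005]
force: [0.6, 0.3, 0.4]
width: 1.0
clock 19.0833 pos [ 0.5181 -0.207   0.1783] yaw x_tool 9.98 tilt [ 0.0082 -0.0023 -1.    ] w 1.0002655181935225 d_tool [0.3954 0.0525 0.0072] dist 0.399
```

View pics/side10.png

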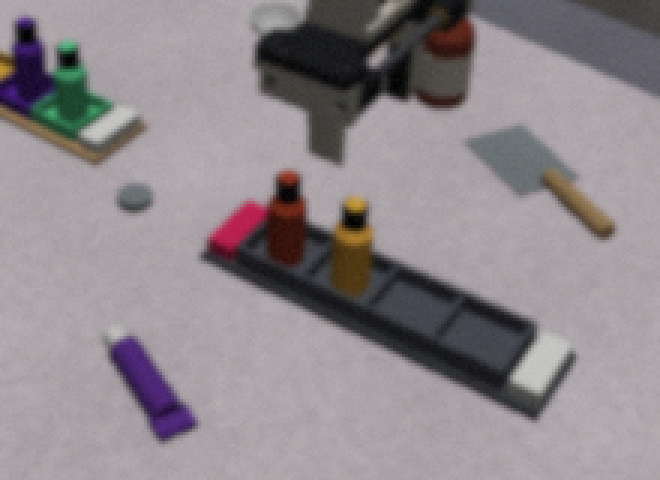

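```bash
python3 -m creep '[{"translation":[0.02,0.005,0],"rot":[0,0,0],"jaw":0.0918},{"translation":[0.036,0.005,0],"rot":[0,0,0],"jaw":0.0918},{"translation":[0.038,0.005,0],"rot":[0,0,0],"jaw":0.0918},{"translation":[0.038,0.005,0],"rot":[0,0,0],"jaw":0.0918},{"translation":[0.038,0.005,0],"rot":[0,0,0],"jaw":0.0918},{"translation":[0.038,0.005,0],"rot":[0,0,0],"jaw":0.0918},{"translation":[0.038,0.005,0],"rot":[0,0,0],"jaw":0.0918},{"translation":[0.038,0.005,0],"rot":[0,0,0],"jaw":0.0918},{"translation":[0.038,0.005,0],"rot":[0,0,0],"jaw":0.0918},{"translation":[0.036,0.005,0],"rot":[0,0,0],"jaw":0.0918},{"translation":[0.024,0.005,0],"rot":[0,0,0],"jaw":0.0918},{"translation":[0.012,0,0],"rot":[0,0,1.7],"jaw":0.0918}]'
python3 -m creep '[{"translation":[0,0,0.02],"rot":[0,0,0],"jaw":0.0918},{"translation":[0,0,0],"rot":[0,0,0],"jaw":0.0918},{"translation":[0,0,0],"rot":[0,0,0],"jaw":0.0918}]'
python3 - <<'E'
from h import *
totool([.5014,.1915,.050])
i=optics.camera_info("wrist");im=optics.get_image("wrist");cv2.imwrite("pics/w11.png",im[:,:,::-1])
E
```

```text
clock: 20.13
position: [0.5001, 0.1963, 0.1717]
ee_rot: [-2.047, -2.381, -0.0]
force: [-0.0, 0.3, -0.5]
width: 1.001
clock: 20.38
position: [0.4999, 0.1909, 0.1514]
ee_rot: [-2.054, -2.376, 0.006]
force: [-0.0, -0.4, 0.1]
width: 1.003
clock 20.3833 pos [0.4999 0.1909 0.1514] yaw x_tool 8.31 tilt [-0.0032 -0.0019 -1.    ] w 1.0031493339342852 d_tool [0.0005 0.0019 0.1014] dist 0.101
```

View pics/w11.png

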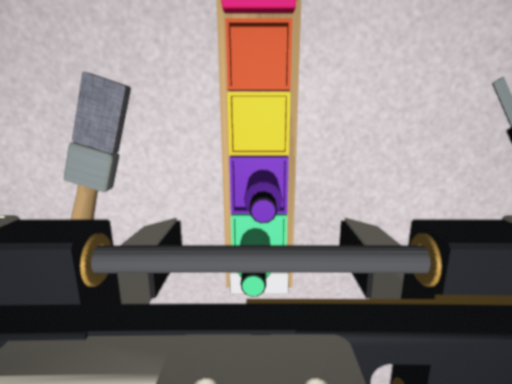

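```bash
python3 -m creep '[{"translation":[0,0.002,0.02],"rot":[0,0,0],"jaw":0.0918},{"translation":[0,0,0.02],"rot":[0,0,0],"jaw":0.0918},{"translation":[0,0,0.02],"rot":[0,0,0],"jaw":0.0918},{"translation":[0,0,0.02],"rot":[0,0,0],"jaw":0.0918},{"translation":[0,0,0.012],"rot":[0,0,0],"jaw":0.0918},{"translation":[0,0,0.009],"rot":[0,0,0],"jaw":0.0918},{"translation":[0,0,0],"rot":[0,0,0],"jaw":0.0918},{"translation":[0,0,0],"rot":[0,0,0],"jaw":0.02},{"translation":[0,0,0],"rot":[0,0,0],"jaw":0.02},{"translation":[0,0,0],"rot":[0,0,0],"jaw":0.02},{"translation":[0,0,0],"rot":[0,0,0],"jaw":0.02},{"translation":[0,0,0],"rot":[0,0,0],"jaw":0.02}]' 20
python3 -m creep '[{"translation":[0,0,0],"rot":[0,0,0],"jaw":0.02},{"translation":[0,0,0],"rot":[0,0,0],"jaw":0.02},{"translation":[0,0,0],"rot":[0,0,0],"jaw":0.02},{"translation":[0,0,0],"rot":[0,0,0],"jaw":0.02},{"translation":[0,0,0],"rot":[0,0,0],"jaw":0.02},{"translation":[0,0,0],"rot":[0,0,0],"jaw":0.02},{"translation":[0,0,0],"rot":[0,0,0],"jaw":0.02},{"translation":[0,0,0],"rot":[0,0,0],"jaw":0.02},{"translation":[0,0,0],"rot":[0,0,0],"jaw":0.02},{"translation":[0,0,0],"rot":[0,0,0],"jaw":0.02}]' 20
python3 - <<'E'
from h import *
totool([.5250,-.2630,.17])
E
```

```text
clock: 21.43
position: [0.5034, 0.1922, 0.0524]
ee_rot: [2.055, 2.376, 0.002]
force: [-0.7, 1.3, 0.1]
width: 0.688
clock: 22.27
position: [0.503, 0.192, 0.0517]
ee_rot: [-2.055, -2.376, 0.0]
force: [0.0, -0.7, 0.6]
width: 0.336
clock 22.2667 pos [0.503  0.192  0.0517] yaw x_tool 8.3 tilt [-1.e-04 -1.e-04 -1.e+00] w 0.33565458997475917 d_tool [-0.4534 -0.0439 -0.1183] dist 0.471
```

```bash
python3 -m creep '[{"translation":[0,0,-0.015],"rot":[0,0,0],"jaw":0.02},{"translation":[0,0,-0.03],"rot":[0,0,0],"jaw":0.02},{"translation":[0,0,-0.035],"rot":[0,0,0],"jaw":0.02},{"translation":[0,0,-0.04],"rot":[0,0,0],"jaw":0.02},{"translation":[-0.02,-0.002,0],"rot":[0,0,0],"jaw":0.02},{"translation":[-0.03,-0.003,0],"rot":[0,0,0],"jaw":0.02},{"translation":[-0.035,-0.003,0],"rot":[0,0,0],"jaw":0.02},{"translation":[-0.035,-0.004,0],"rot":[0,0,0],"jaw":0.02},{"translation":[-0.035,-0.004,0],"rot":[0,0,0],"jaw":0.02},{"translation":[-0.035,-0.004,0],"rot":[0,0,0],"jaw":0.02},{"translation":[-0.035,-0.004,0],"rot":[0,0,0],"jaw":0.02},{"translation":[-0.035,-0.004,0],"rot":[0,0,0],"jaw":0.02}]' 20
python3 -m creep '[{"translation":[-0.035,-0.004,0],"rot":[0,0,0],"jaw":0.02},{"translation":[-0.035,-0.004,0],"rot":[0,0,0],"jaw":0.02},{"translation":[-0.035,-0.004,0],"rot":[0,0,0],"jaw":0.02},{"translation":[-0.035,-0.004,0],"rot":[0,0,0],"jaw":0.02},{"translation":[-0.025,0,0],"rot":[0,0,0],"jaw":0.02},{"translation":[-0.0185,0,0],"rot":[0,0,0],"jaw":0.02},{"translation":[-0.01,0,0],"rot":[0,0,-1.7],"jaw":0.02},{"translation":[0,0,0.02],"rot":[0,0,0],"jaw":0.02},{"translation":[0,0,0],"rot":[0,0,0],"jaw":0.02},{"translation":[0,0,0],"rot":[0,0,0],"jaw":0.02}]' 20
python3 - <<'E'
from h import *
totool([.5250,-.2630,.0535])
cv2.imwrite("pics/side12.png",optics.get_image("side")[120:320,180:400,::-1].repeat(3,0).repeat(3,1))
E
```

```text
clock: 23.27
position: [0.5126, -0.071, 0.1719]
ee_rot: [2.055, 2.376, 0.0]
force: [0.4, 0.7, -1.1]
width: 0.34
clock: 24.1
position: [0.5241, -0.2625, 0.1509]
ee_rot: [-2.018, -2.404, 0.001]
force: [0.3, 0.3, 0.4]
width: 0.341
clock 24.1 pos [ 0.5241 -0.2625  0.1509] yaw x_tool 9.99 tilt [-0.0025  0.0012 -1.    ] w 0.34092542851362967 d_tool [-0.0008  0.001   0.0974] dist 0.097
```

View pics/side12.png

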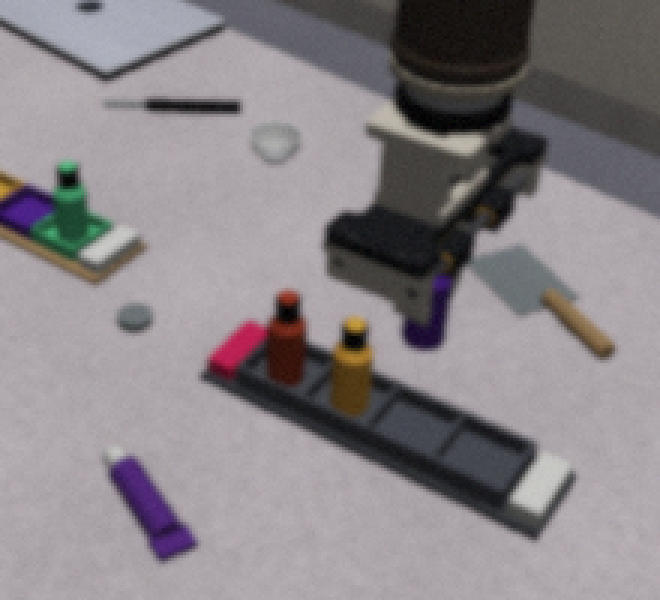

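Violet is held above compartment 3. Lowering, with a check before release.

```bash
python3 -m creep '[{"translation":[0,0,0.018],"rot":[0,0,0],"jaw":0.02},{"translation":[0,0,0.02],"rot":[0,0,0],"jaw":0.02},{"translation":[0,0,0.02],"rot":[0,0,0],"jaw":0.02},{"translation":[0,0,0.018],"rot":[0,0,0],"jaw":0.02},{"translation":[0,0,0.01],"rot":[0,0,0],"jaw":0.02},{"translation":[0,0,0.007],"rot":[0,0,0],"jaw":0.02},{"translation":[0,0,0.004],"rot":[0,0,0],"jaw":0.02},{"translation":[0,0,0],"rot":[0,0,0],"jaw":0.02},{"translation":[0,0,0],"rot":[0,0,0],"jaw":0.02}]'
python3 - <<'E'
from h import *
totool([.5250,-.2630,.0535])
E
```

```text
clock: 24.9
position: [0.5255, -0.2632, 0.0555]
ee_rot: [2.019, 2.406, 0.001]
force: [-0.0, -0.3, -0.7]
width: 0.344
clock 24.9 pos [ 0.5255 -0.2632  0.0555] yaw x_tool 10.0 tilt [ 1.e-03 -4.e-04 -1.e+00] w 0.34393522756466754 d_tool [ 0.0003 -0.0004  0.002 ] dist 0.002
```

```bash
python3 -m creep '[{"translation":[0,0,0.002],"rot":[0,0,0],"jaw":0.02},{"translation":[0,0,0],"rot":[0,0,0],"jaw":0.02},{"translation":[0,0,0],"rot":[0,0,0],"jaw":0.0918},{"translation":[0,0,0],"rot":[0,0,0],"jaw":0.0918},{"translation":[0,0,0],"rot":[0,0,0],"jaw":0.0918},{"translation":[0,0,0],"rot":[0,0,0],"jaw":0.0918},{"translation":[0,0,0],"rot":[0,0,0],"jaw":0.0918},{"translation":[0,0,0],"rot":[0,0,0],"jaw":0.0918},{"translation":[0,0,0],"rot":[0,0,0],"jaw":0.0918},{"translation":[0,0,0],"rot":[0,0,0],"jaw":0.0918},{"translation":[0,0,0],"rot":[0,0,0],"jaw":0.0918}]'
python3 -m creep '[{"translation":[0,0,-0.015],"rot":[0,0,0],"jaw":0.0918},{"translation":[0,0,-0.02],"rot":[0,0,0],"jaw":0.0918},{"translation":[0,0,-0.025],"rot":[0,0,0],"jaw":0.0918},{"translation":[0,0,-0.03],"rot":[0,0,0],"jaw":0.0918},{"translation":[0,0,-0.03],"rot":[0,0,0],"jaw":0.0918},{"translation":[0,0,0],"rot":[0,0,0],"jaw":0.0918}]'
python3 - <<'E'
from h import *
totool([.5035,.1293,.17])
cv2.imwrite("pics/side13.png",optics.get_image("side")[160:320,180:400,::-1].repeat(3,0).repeat(3,1))
E
```

```text
clock: 25.82
position: [0.525, -0.2631, 0.0527]
ee_rot: [2.019, 2.407, -0.0]
force: [0.2, -0.2, 0.5]
width: 0.943
clock: 26.32
position: [0.5277, -0.2645, 0.1786]
ee_rot: [2.014, 2.4, 0.004]
force: [0.8, -1.3, 0.1]
width: 1.0
clock 26.3167 pos [ 0.5277 -0.2645  0.1786] yaw x_tool 9.98 tilt [ 0.0082 -0.0032 -1.    ] w 0.9995138167807579 d_tool [0.3921 0.0443 0.0071] dist 0.395
```

View pics/side13.png

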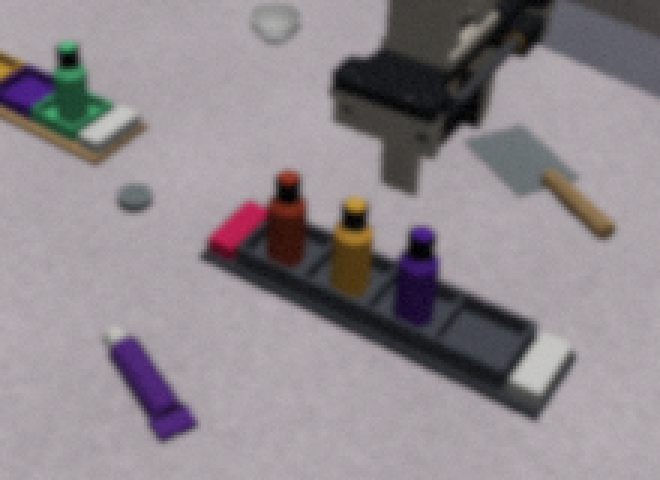

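```bash
python3 -m creep '[{"translation":[0.02,0.004,0],"rot":[0,0,0],"jaw":0.0918},{"translation":[0.036,0.004,0],"rot":[0,0,0],"jaw":0.0918},{"translation":[0.038,0.004,0],"rot":[0,0,0],"jaw":0.0918},{"translation":[0.038,0.005,0],"rot":[0,0,0],"jaw":0.0918},{"translation":[0.038,0.005,0],"rot":[0,0,0],"jaw":0.0918},{"translation":[0.038,0.005,0],"rot":[0,0,0],"jaw":0.0918},{"translation":[0.038,0.005,0],"rot":[0,0,0],"jaw":0.0918},{"translation":[0.038,0.005,0],"rot":[0,0,0],"jaw":0.0918},{"translation":[0.038,0.005,0],"rot":[0,0,0],"jaw":0.0918},{"translation":[0.036,0.005,0],"rot":[0,0,0],"jaw":0.0918},{"translation":[0.022,0,0],"rot":[0,0,0],"jaw":0.0918},{"translation":[0.01,0,0],"rot":[0,0,1.7],"jaw":0.0918}]'
python3 -m creep '[{"translation":[0,0,0.02],"rot":[0,0,0],"jaw":0.0918},{"translation":[0,0,0],"rot":[0,0,0],"jaw":0.0918},{"translation":[0,0,0],"rot":[0,0,0],"jaw":0.0918}]'
python3 - <<'E'
from h import *
totool([.5035,.1293,.050])
i=optics.camera_info("wrist");im=optics.get_image("wrist");cv2.imwrite("pics/w14.png",im[:,:,::-1])
E
```

```text
clock: 27.37
position: [0.5021, 0.1336, 0.1718]
ee_rot: [-2.047, -2.381, 0.0]
force: [-0.6, -0.0, 0.6]
width: 1.0
clock: 27.62
position: [0.5024, 0.1286, 0.1515]
ee_rot: [-2.054, -2.375, 0.005]
force: [0.1, -0.5, 0.5]
width: 1.002
clock 27.6167 pos [0.5024 0.1286 0.1515] yaw x_tool 8.31 tilt [-0.0032 -0.0014 -1.    ] w 1.00239514435723 d_tool [0.0006 0.0016 0.1015] dist 0.102
```

View pics/w14.png

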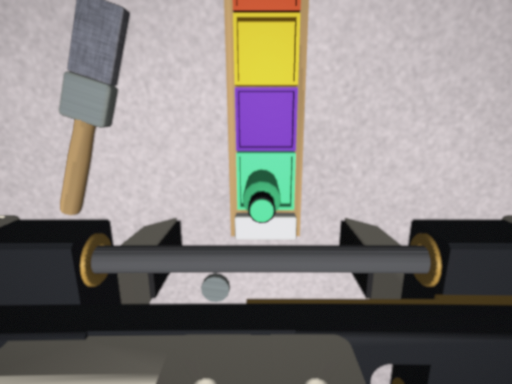

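```bash
python3 -m creep '[{"translation":[0,0.001,0.02],"rot":[0,0,0],"jaw":0.0918},{"translation":[0,0,0.02],"rot":[0,0,0],"jaw":0.0918},{"translation":[0,0,0.02],"rot":[0,0,0],"jaw":0.0918},{"translation":[0,0,0.02],"rot":[0,0,0],"jaw":0.0918},{"translation":[0,0,0.012],"rot":[0,0,0],"jaw":0.0918},{"translation":[0,0,0.009],"rot":[0,0,0],"jaw":0.0918},{"translation":[0,0,0],"rot":[0,0,0],"jaw":0.0918},{"translation":[0,0,0],"rot":[0,0,0],"jaw":0.02},{"translation":[0,0,0],"rot":[0,0,0],"jaw":0.02},{"translation":[0,0,0],"rot":[0,0,0],"jaw":0.02},{"translation":[0,0,0],"rot":[0,0,0],"jaw":0.02},{"translation":[0,0,0],"rot":[0,0,0],"jaw":0.02}]' 20
python3 -m creep '[{"translation":[0,0,0],"rot":[0,0,0],"jaw":0.02},{"translation":[0,0,0],"rot":[0,0,0],"jaw":0.02},{"translation":[0,0,0],"rot":[0,0,0],"jaw":0.02},{"translation":[0,0,0],"rot":[0,0,0],"jaw":0.02},{"translation":[0,0,0],"rot":[0,0,0],"jaw":0.02},{"translation":[0,0,0],"rot":[0,0,0],"jaw":0.02},{"translation":[0,0,0],"rot":[0,0,0],"jaw":0.02},{"translation":[0,0,0],"rot":[0,0,0],"jaw":0.02},{"translation":[0,0,0],"rot":[0,0,0],"jaw":0.02},{"translation":[0,0,0],"rot":[0,0,0],"jaw":0.02}]' 20
python3 - <<'E'
from h import *
totool([.5351,-.3201,.17])
E
```

```text
clock: 28.67
position: [0.5049, 0.1295, 0.0524]
ee_rot: [2.055, 2.376, 0.002]
force: [-0.1, 0.3, -1.1]
width: 0.687
clock: 29.5
position: [0.5045, 0.1293, 0.0517]
ee_rot: [2.055, 2.376, -0.0]
force: [-0.1, 0.3, 0.1]
width: 0.339
clock 29.5 pos [0.5045 0.1293 0.0517] yaw x_tool 8.29 tilt [-0. -0. -1.] w 0.3391425539972589 d_tool [-0.4491 -0.0346 -0.1183] dist 0.466
```

```bash
python3 -m creep '[{"translation":[0,0,-0.015],"rot":[0,0,0],"jaw":0.02},{"translation":[0,0,-0.03],"rot":[0,0,0],"jaw":0.02},{"translation":[0,0,-0.035],"rot":[0,0,0],"jaw":0.02},{"translation":[0,0,-0.04],"rot":[0,0,0],"jaw":0.02},{"translation":[-0.02,-0.002,0],"rot":[0,0,0],"jaw":0.02},{"translation":[-0.03,-0.002,0],"rot":[0,0,0],"jaw":0.02},{"translation":[-0.035,-0.003,0],"rot":[0,0,0],"jaw":0.02},{"translation":[-0.035,-0.003,0],"rot":[0,0,0],"jaw":0.02},{"translation":[-0.035,-0.003,0],"rot":[0,0,0],"jaw":0.02},{"translation":[-0.035,-0.003,0],"rot":[0,0,0],"jaw":0.02},{"translation":[-0.035,-0.003,0],"rot":[0,0,0],"jaw":0.02},{"translation":[-0.035,-0.003,0],"rot":[0,0,0],"jaw":0.02}]' 20
python3 -m creep '[{"translation":[-0.035,-0.003,0],"rot":[0,0,0],"jaw":0.02},{"translation":[-0.035,-0.003,0],"rot":[0,0,0],"jaw":0.02},{"translation":[-0.035,-0.003,0],"rot":[0,0,0],"jaw":0.02},{"translation":[-0.035,-0.003,0],"rot":[0,0,0],"jaw":0.02},{"translation":[-0.024,0,0],"rot":[0,0,0],"jaw":0.02},{"translation":[-0.016,0,0],"rot":[0,0,0],"jaw":0.02},{"translation":[-0.009,0,0],"rot":[0,0,-1.7],"jaw":0.02},{"translation":[0,0,0.02],"rot":[0,0,0],"jaw":0.02},{"translation":[0,0,0],"rot":[0,0,0],"jaw":0.02},{"translation":[0,0,0],"rot":[0,0,0],"jaw":0.02}]' 20
python3 - <<'E'
from h import *
totool([.5351,-.3201,.0535])
cv2.imwrite("pics/side15.png",optics.get_image("side")[120:320,180:400,::-1].repeat(3,0).repeat(3,1))
E
```

```text
clock: 30.5
position: [0.5201, -0.1329, 0.1718]
ee_rot: [2.055, 2.376, 0.0]
force: [0.7, 1.3, -0.8]
width: 0.343
clock: 31.33
position: [0.5348, -0.3192, 0.1508]
ee_rot: [-2.018, -2.404, 0.001]
force: [-0.3, 0.2, 0.1]
width: 0.341
clock 31.3333 pos [ 0.5348 -0.3192  0.1508] yaw x_tool 9.98 tilt [-0.0025  0.0015 -1.    ] w 0.34083825748911506 d_tool [-0.0011  0.0004  0.0973] dist 0.097
```

View pics/side15.png

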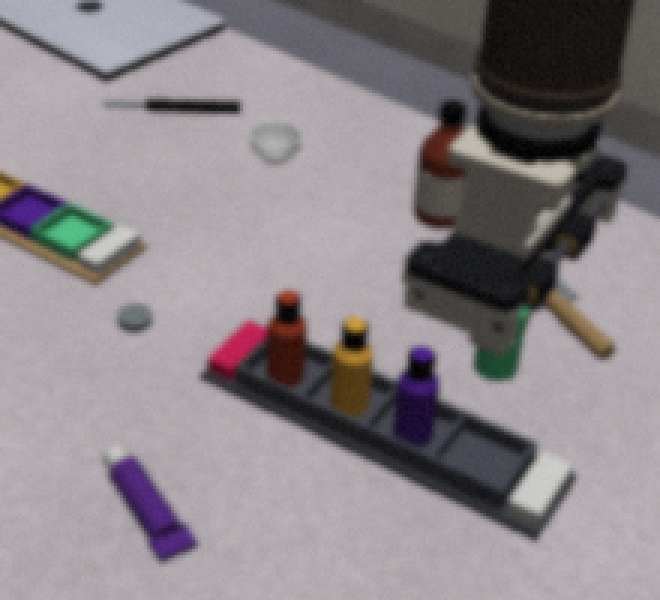

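```bash
python3 -m creep '[{"translation":[0,0,0.018],"rot":[0,0,0],"jaw":0.02},{"translation":[0,0,0.02],"rot":[0,0,0],"jaw":0.02},{"translation":[0,0,0.02],"rot":[0,0,0],"jaw":0.02},{"translation":[0,0,0.018],"rot":[0,0,0],"jaw":0.02},{"translation":[0,0,0.01],"rot":[0,0,0],"jaw":0.02},{"translation":[0,0,0.007],"rot":[0,0,0],"jaw":0.02},{"translation":[0,0,0.004],"rot":[0,0,0],"jaw":0.02},{"translation":[0,0,0],"rot":[0,0,0],"jaw":0.02},{"translation":[0,0,0],"rot":[0,0,0],"jaw":0.02}]'
python3 - <<'E'
from h import *
totool([.5351,-.3201,.0535])
E
```

```text
clock: 32.13
position: [0.5362, -0.3201, 0.0555]
ee_rot: [2.019, 2.406, 0.0]
force: [0.8, -0.1, -0.5]
width: 0.343
clock 32.1333 pos [ 0.5362 -0.3201  0.0555] yaw x_tool 10.0 tilt [ 1.e-03 -5.e-04 -1.e+00] w 0.3429795175311586 d_tool [ 0.0002 -0.0011  0.002 ] dist 0.002
```

```bash
python3 -m creep '[{"translation":[0,0,0.002],"rot":[0,0,0],"jaw":0.02},{"translation":[0,0,0],"rot":[0,0,0],"jaw":0.02},{"translation":[0,0,0],"rot":[0,0,0],"jaw":0.0918},{"translation":[0,0,0],"rot":[0,0,0],"jaw":0.0918},{"translation":[0,0,0],"rot":[0,0,0],"jaw":0.0918},{"translation":[0,0,0],"rot":[0,0,0],"jaw":0.0918},{"translation":[0,0,0],"rot":[0,0,0],"jaw":0.0918},{"translation":[0,0,0],"rot":[0,0,0],"jaw":0.0918},{"translation":[0,0,0],"rot":[0,0,0],"jaw":0.0918},{"translation":[0,0,0],"rot":[0,0,0],"jaw":0.0918},{"translation":[0,0,0],"rot":[0,0,0],"jaw":0.0918}]'
python3 -m creep '[{"translation":[0,0,-0.015],"rot":[0,0,0],"jaw":0.0918},{"translation":[0,0,-0.02],"rot":[0,0,0],"jaw":0.0918},{"translation":[0,0,-0.025],"rot":[0,0,0],"jaw":0.0918},{"translation":[0,0,-0.03],"rot":[0,0,0],"jaw":0.0918},{"translation":[0,0,-0.03],"rot":[0,0,0],"jaw":0.0918},{"translation":[0,0,-0.03],"rot":[0,0,0],"jaw":0.0918},{"translation":[0,0,-0.03],"rot":[0,0,0],"jaw":0.0918},{"translation":[0,0,-0.03],"rot":[0,0,0],"jaw":0.0918},{"translation":[0,0,-0.03],"rot":[0,0,0],"jaw":0.0918},{"translation":[0,0,-0.03],"rot":[0,0,0],"jaw":0.0918},{"translation":[0,0,-0.015],"rot":[0,0,0],"jaw":0.0918},{"translation":[0,0,0],"rot":[0,0,0],"jaw":0.0918}]'
python3 -m creep '[{"translation":[0,0,0],"rot":[0,0,0],"jaw":0.0918},{"translation":[0,0,0],"rot":[0,0,0],"jaw":0.0918},{"translation":[0,0,0],"rot":[0,0,0],"jaw":0.0918}]'
python3 - <<'E'
from h import *
c0=np.array([.520,-.2344]);u=np.array([-.1736,.9848]);v=np.array([.9848,.1736])
a=optics.get_image("side")[120:320,180:400,::-1].repeat(3,0).repeat(3,1); cv2.imwrite("pics/side16.png",a)
i=optics.camera_info("wrist"); im=optics.get_image("wrist"); cv2.imwrite("pics/w16.png",im[:,:,::-1])
s=optics.camera_info("side")
for n in("copper","gold","violet","mint"):
    o=[]
    for c,k in(("wrist",i),("side",s)):
        for q in optics.pinpoint(c,f"bottle_{n}_mid")[:1]:
            X=onplane(k,q['location'],.052)[:2]; o.append((c,np.round(q['location']),round(q['score'],2),'y',((X-c0)@u).round(4),'x',((X-c0)@v).round(4)))
    print(n,o)
E
```

```text
clock: 33.05
position: [0.5357, -0.3199, 0.0527]
ee_rot: [-2.019, -2.407, 0.0]
force: [0.1, -0.3, -0.3]
width: 0.948
clock: 34.05
position: [0.5369, -0.3208, 0.3421]
ee_rot: [2.015, 2.401, 0.003]
force: [0.3, 0.9, -0.3]
width: 1.0
clock: 34.3
position: [0.5351, -0.3195, 0.3362]
ee_rot: [-2.018, -2.405, 0.001]
force: [0.4, 0.1, 0.2]
width: 1.001
copper [('wrist', array([259.,  30.]), 0.72, 'y', np.float64(0.0901), 'x', np.float64(-0.0024)), ('side', array([275., 232.]), 0.54, 'y', np.float64(0.0886), 'x', np.float64(-0.0025))]
gold [('wrist', array([256.,  79.]), 0.94, 'y', np.float64(0.0299), 'x', np.float64(-0.0063)), ('side', array([294., 242.]), 0.88, 'y', np.float64(0.0312), 'x', np.float64(-0.0083))]
violet [('wrist', array([260., 126.]), 0.95, 'y', np.float64(-0.0334), 'x', np.float64(-0.0013)), ('side', array([318., 252.]), 0.6, 'y', np.float64(-0.0316), 'x', np.float64(-0.0056))]
mint [('wrist', array([263., 164.]), 0.66, 'y', np.float64(-0.0878), 'x', np.float64(0.0031)), ('side', array([344., 257.]), 0.9, 'y', np.float64(-0.0855), 'x', np.float64(0.0152))]
```

View pics/side16.png

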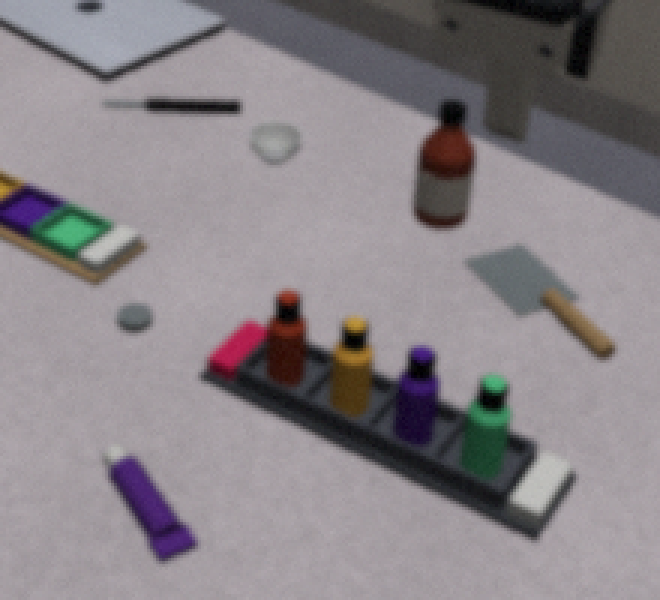

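View pics/w16.png

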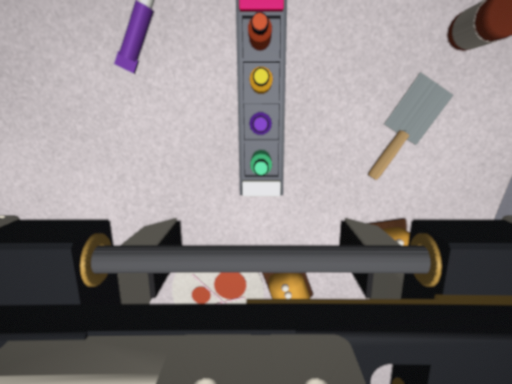

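```bash
python3 -c "
from cell import arm
print(arm.observe()['clock'], arm.sign_off())"
```

```text
the job is handed in; nothing more can be done
34.8 None
```

All four paint bottles are in the grey caddy, one per compartment. From the pink block the order is copper, gold, violet, mint, the same as on the stand. I handed the job in at 34.8 s on the robot's clock; no verdict is reported.

- **Final pictures:** the side and wrist views show each bottle upright and centred in its compartment. The gripper was open and about 0.24 m above the bottle caps.
- **Measured from the wrist camera:** each bottle is within 5 mm of its compartment centre along the row. Each is within 7 mm of the row line, against limits of 16 and 15 mm.
- **One check disagreed:** the side camera put mint 15.2 mm off the row line, just past the 15 mm limit. The wrist camera gave 3 mm, and both pictures show it centred, so I took the side reading as a network error and left mint where it was.
- **Forces:** the wrist force read under 2 N in every check.

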